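# Load the slide shaker and snap its gate shut

## Task

Slide the carrier of microscope slides all the way in to its back stop on the shaker's deck, then swing the gate shut and press it until its spring latch snaps in behind the strike, and let go. Work gently: never press with more than 25 N on the carrier or the gate, do not let the gate slam, and leave the bottle, the cardboard box and the beaker where they stand.

Things in the scene. Friction and masses are not known exactly. Their poses are not given: they have to be found in the camera images.
- shaker: Fixed bench shaker: white base 260 (x) x 300 (y) x 58 mm high, aluminium deck at 65 mm with walls left, right and back (tops 125 mm); open above and in front. Origin on the bench; base spans x -140 to +120, y -150 to +150 mm in its frame. Its x points from the front (gate side) to the back, y left as seen from the front, z up. Stands turned by up to 13 degrees
- carrier (a joint): How far the white carrier of slides is pulled out of the shaker's front, m: 0 = home on its hard back stop. Runs on rails along the shaker's x axis with about 2.5 N of drag, stays where it is left
- carrier_front (a point): Middle of the outer face of the carrier's upright front plate (110 mm wide along y, 10 mm thick, 71 to 127 mm above the bench); the point is 103 mm above the bench. Push here along the shaker's +x. At home this face lies 85 mm in front of the shaker's origin, 23 mm behind the inner face of the closed gate
- gate (a joint): Angle of the gate, rad: about 0 = shut (rests latched between about -0.06 and +0.065, as its bracket is set), grows to 1.85 as it swings out to the front. Aluminium plate 12 mm thick, 68 to 124 mm above the bench, reaching 202 mm from a vertical hinge at the left of the shaker's front. Damped, light friction (1 to 2 N at gate_push), stays where left; held shut only once latched
- gate_hinge (a point): Point on the gate's vertical hinge axis, 96 mm above the bench, at x -114, y +106 mm in the shaker's frame. At gate angle a the plate runs from here along (-sin a, -cos a) in the shaker's x, y and its outer face looks along (-cos a, sin a)
- gate_push (a point): Point on the gate's outer face, 150 mm from the hinge axis, 96 mm above the bench: a good place to push, square to the face. A grey latch housing sits on the gate's top edge, 162 to 204 mm from the hinge, 124 to 144 mm above the bench, 20 mm deep, flush with the outer face
- latch (a joint): How far the steel bolt is pressed into the housing, m: 0 = out, 0.011 = fully in. It sticks out 9 mm at the gate's free end, bevelled on the side that meets the strike in shutting, square on the other. Riding over, from about 0.08 rad before latching, it goes in about 7 mm and takes up to 8 to 16 N at gate_push, then eases; it snaps out only in the last 2 mm before the end stop
- latch_tip (a point): Tip of the bolt at its square side, 134 mm above the bench, 213 mm from the hinge. It must snap in behind the strike: a 4 mm steel plate, 145 mm high, on a bracket at the right of the shaker's front that also bears the gate's sprung rubber buffer. The bracket's setting is not known: strike, buffer and end stop sit together anywhere within a 24 mm range
- reagent: Amber bottle with black cap, 52 mm diameter, 110 mm tall, bystander. Origin: centre of its underside
- slidebox: Cardboard box 85 x 60 x 32 mm, bystander. Origin: centre of its underside
- beaker: Glass beaker, 70 mm diameter, 90 mm tall, bystander. Origin: centre of its underside
- buffer (a joint): How far the shut gate presses in the black rubber buffer behind its free end, m: 0 = not touched, 0.005 = hard end stop (about 7 N). The gate meets it about 5 mm before the stop. Once latched the gate rests against the strike with the buffer pressed in about 0.003; not latched, the buffer pushes the gate back off

How it is judged:
By the outcome, as a careful person would: the job done as asked, in the order asked, and still so for the second after the job is handed in, with the robot touching nothing.
It also fails if it takes over 72 s, if anything falls off the work surface, if the arm or the gripper's body presses on something with over 40 N, if the wrist force passes 120 N, or if a joint passes its speed limit or range.

## Robot

A 6-joint arm with a two-finger parallel gripper is mounted at the origin on the work surface. World frame = base frame: x ahead of the robot, y to its left, z up, the work surface at z = 0. Lengths are in m, angles in rad, forces in N, time in s.
With the tool pointing down it reaches from about 0.3 to 0.85 m from the base axis. Payload 5.4 kg.
Tool frame: the origin (TCP) lies at the very end of the fingers, on their centre line; the grasp point (between the pads) lies 19 mm behind it; z points along the fingers, y is the line along which they close (so a half turn about z gives the same grasp; the last joint's range is limited). The gripper opens to 85 mm and grips with 20 to 120 N. Pads are 22 mm wide; open, the fingers measure 114 mm over their backs; the gripper's body (76 mm by 85 mm) begins 54 mm behind the grasp point. The pads swing forward as they close: fully open they stand 13 mm farther back than shut.
Start: joints at [0.965, 0.158, 1.597, -0, 1.386, -0.21], TCP at [0.222, 0.531, 0.231] pointing down, gripper open.
Joint ranges: [-2.91, 2.91], [-0.94, 2.29], [0.18, 2.7], [-1.29, 4.43], [0.17, 2.64], [-3, 3]. Speed limits (rad/s): [2.57, 2.57, 3.14, 3.14, 3.14, 3.14].

## Interface

Orientations are given as [roll, pitch, yaw] about the fixed x, y, z axes, in that order (R = Rz(yaw) Ry(pitch) Rx(roll)).
In Python, from station import bot gives the robot as it stands.
- The arm moves only by the shell command python3 -m creep 'ROWS' [OPENING] [FORCE]. ROWS is JSON, a list of rows, each a list of 4 numbers: the shift along the tool's x, y, z in mm, then the turn about the tool's z in degrees. In form: [[dx, dy, dz, spin], ...]. A call has 1 to 8 rows; each row shifts and turns the commanded pose from where the row before left it, along the tool's axes as they then stand; what a row does not reach is not made up. A row lasts 1/10 s, in which the tool goes at most 50 mm and 8.59 degrees, less where a joint would pass 70% of its speed; a pose out of reach is approached as far as the arm can. A call with a gripper value outside its range is refused whole. OPENING is the closure in counts, from 0 (fully open) to 255 (shut), set as the call begins (- or left out, the last holds). The fingers move at their own pace and stop on an object; FORCE is the grip in N (left out, the last holds). Time passes only in rows, so rows that do not move let the fingers close. It gives the time, the measured TCP pose, the force, the opening and the grip force at its end, in the units of the state.
- bot.state(): the state, without advancing time (a new reading comes with each control period).
- bot.capture(name): name is "scene" or "top"; returns (picture, depth): 400x640x3 uint8, red, green, blue; 400x640 float32, m along the optical axis (not along the pixel's ray), 0 where there is no reading.
- bot.camera_info(name): a dict with "fx", "fy", "cx", "cy" (pixels), "origin" and "rotation" of the camera in the world. Camera axes: x right, y down, z forward; pixel columns grow to the right and rows downward; lengths in m; the calibration is good to about 2 mm. A picture is of the moment at which its call begins. camera_info takes no time and is no camera call.
- bot.hand_in(): hands the job in; it is judged then, once.
Trained networks look in the newest picture that a camera, given by its name, has taken for a name from the list of things; names that differ only in an ending like _2 or _b are one class to them, and where a whole thing is asked for, a point or a joint stands for the part that bears it (a point fixed in the world has none). Each returns a list of dicts, best first, with "confidence" (0 to 1); they miss things now and then, are a little off and sometimes report something else, mostly with a low value. They report only what shows in the picture. A call takes as long as a camera call.
- bot.recognise(query, camera): "position" ([x, y, z] in m, in world coordinates, good to about 4 mm: the middle of the surface that is visible of it).
- bot.place_of(query, camera): "position" ([x, y, z] in m, in world coordinates, good to about 4 mm: a listed point, or the origin of a listed thing).
The state is a dict: "time": time; "joint_positions": joint angles; "joint_vel": joint speeds; "tau": joint torques, N m; "position": TCP position; "tcp_rot": TCP orientation; "contact_force": force on the tool from outside, world axes, zero at the start; "torque": the same for the moment, N m; "width": opening from 0.0 (shut) to 1.0 (fully open); "gripper_force": force on a finger pad.
Only numpy, scipy, OpenCV 4.12 (cv2) and the standard library are available. Lean on these libraries where they do the work, as an engineer would, in place of code of your own. Each camera call takes 0.05 s, during which the arm holds its last target. There are 200 camera calls.

## Working session

There is one attempt and no reset: what is moved stays moved. The work goes in short steps, Python scripts to look and compute and a shell command to move; the robot and the scene stay as the last step left them, time stands still between calls to the robot, and variables do not carry over. Pictures are saved under pics/ and viewed, at most 10 in all, crops included, and the job is handed in when it is done.

```bash
mkdir -p pics; ls
python3 - <<'E'
from station import bot
import cv2,numpy as np
for c in("scene","top"):
    p,d=bot.capture(c); cv2.imwrite(f"pics/{c}0.png",p[:,:,::-1])
    i=bot.camera_info(c); print(c,np.round(i["origin"],3),np.round(i["rotation"],3).tolist(),i["fx"])
    for q in("shaker","carrier_front","gate_hinge","gate_push","latch_tip","reagent","slidebox","beaker"):
        print(q,[(np.round(r["position"],3).tolist(),round(r["confidence"],2)) for r in bot.place_of(q,c)[:2]])
s=bot.state();print({k:np.round(v,3).tolist() for k,v in s.items()})
E
```

```text
pics
scene [1.092 0.759 0.737] [-2.16, -0.014, 2.561] 417.75888383322695
shaker [([0.743, -0.01, 0.0], 0.82)]
carrier_front [([0.609, -0.03, 0.105], 0.97)]
gate_hinge [([0.607, 0.069, 0.096], 0.79)]
gate_push [([0.472, 0.009, 0.093], 0.81)]
latch_tip []
reagent []
slidebox [([0.549, -0.359, 0.0], 0.6), ([0.612, -0.035, 0.105], 0.38)]
beaker [([0.591, 0.368, 0.001], 0.82)]
top [ 0.28  -0.02   1.466] [-2.921, 0.006, -1.545] 492.3113459976855
shaker [([0.74, -0.01, -0.002], 0.89)]
carrier_front [([0.609, -0.041, 0.106], 0.83)]
gate_hinge [([0.614, 0.072, 0.097], 0.86)]
gate_push [([0.469, 0.014, 0.097], 0.87)]
latch_tip []
reagent [([0.429, -0.373, -0.002], 0.67)]
slidebox [([0.55, -0.36, 0.003], 0.87)]
beaker [([0.589, 0.366, -0.001], 0.6)]
{'time': 0.9, 'joint_positions': [0.965, 0.158, 1.597, 0.0, 1.386, -0.21], 'joint_vel': [0.002, -0.0, -0.001, 0.001, -0.0, 0.001], 'tau': [0.002, -39.6, -33.171, -0.0, 0.0, 0.0], 'position': [0.222, 0.531, 0.231], 'tcp_rot': [-3.142, -0.0, 2.746], 'contact_force': [-0.358, 0.832, 0.001], 'torque': [-0.006, -0.012, 0.012], 'gripper_force': 0.0, 'width': 1.001}
```

View pics/scene0.png

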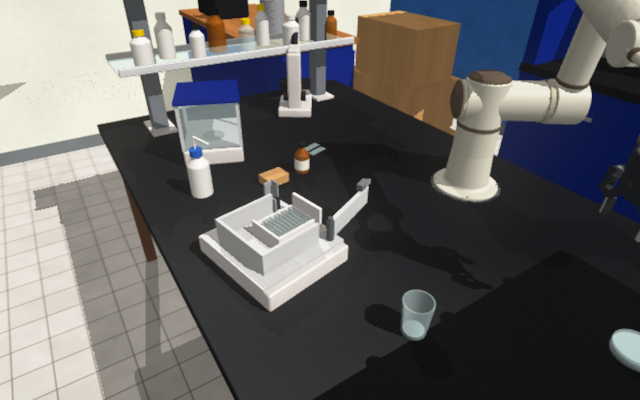

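View pics/top0.png

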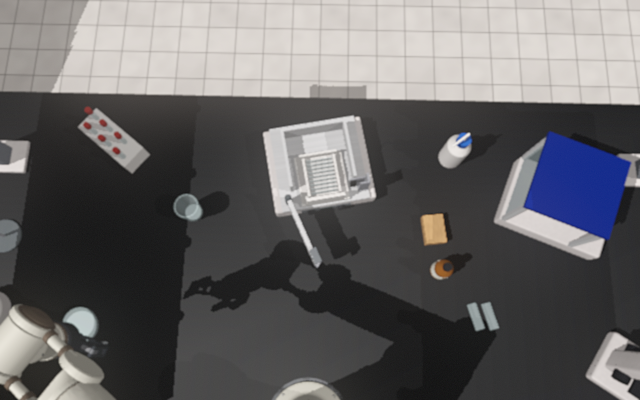

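The pictures show the shaker in the middle (top view about 265–375, 115–215), with the carrier pulled out and the gate swung out to about (318,262). The bottle and box are to the right (440,268 and 433,229) and the beaker to the left (187,207), all well clear. Next I refine the shaker's yaw from depth.

```bash
cat > h.py <<'E'
from station import bot
import numpy as np, cv2
from scipy.spatial.transform import Rotation as Ro
def cloud(c):
    p,d=bot.capture(c); i=bot.camera_info(c)
    R=np.array(i["rotation"]); R=R if R.shape==(3,3) else Ro.from_euler("xyz",R).as_matrix()
    v,u=np.mgrid[:400,:640]
    P=np.stack([(u-i["cx"])/i["fx"]*d,(v-i["cy"])/i["fy"]*d,d],-1)@R.T+np.array(i["origin"])
    return P,d>0,p
def rot(a): return np.array([[np.cos(a),-np.sin(a)],[np.sin(a),np.cos(a)]])
E
python3 - <<'E'
from h import *
for c in("top","scene"):
    P,m,_=cloud(c); P=P[m]
    q=(P[:,:2]-[.742,-.01])@rot(.19)
    for lo,hi in((.05,.062),(.118,.132)):
        s=(P[:,2]>lo)&(P[:,2]<hi)&(q[:,0]>-.155)&(q[:,0]<.14)&(abs(q[:,1])<.17)
        r=cv2.minAreaRect(P[s,:2].astype(np.float32)); print(c,lo,s.sum(),r)
    s=(P[:,2]>.075)&(P[:,2]<.16)&(q[:,0]<-.15)&(q[:,0]>-.34)&(q[:,1]>0)&(q[:,1]<.15)
    print("gate line",s.sum(),cv2.fitLine(P[s,:2].astype(np.float32),cv2.DIST_HUBER,0,.001,.001).ravel())
    s=(P[:,2]>.12)&(P[:,2]<.132)&(abs(q[:,1])<.045)&(q[:,0]<-.1)&(q[:,0]>-.17); print("front top", s.sum(),np.percentile(q[s],[3,50,97],axis=0) if s.any() else 0)
E
```

```text
top 0.05 1344 ((0.7334316968917847, -0.013524919748306274), (0.26361900568008423, 0.29944658279418945), 11.250821113586426)
top 0.118 806 ((0.7218608260154724, -0.008939757943153381), (0.24245519936084747, 0.24111053347587585), 19.100112915039062)
gate line 359 [ 8.9444828e-01  4.4717136e-01  4.6384206e-01 -5.1664660e-04]
front top 122 [[-0.13467629 -0.04199342]
 [-0.13015849  0.00025916]
 [-0.12419956  0.04260812]]
scene 0.05 1224 ((0.7305613160133362, -0.009995311498641968), (0.26177355647087097, 0.29959115386009216), 11.077232360839844)
scene 0.118 1055 ((0.7204641103744507, -0.010714635252952576), (0.24179495871067047, 0.24552315473556519), 18.210826873779297)
gate line 642 [0.90400875 0.42751393 0.50948656 0.03044966]
front top 108 [[-0.13610193 -0.04374503]
 [-0.12883368  0.00177119]
 [-0.12565506  0.04364789]]
```

```bash
cat >> h.py <<'E'
O=np.array([.742,-.010]); Y=np.deg2rad(11.15)
def tf(p): return (np.array(p)[:2]-O)@rot(Y)          # world->shaker
def show():
    s=bot.state(); q=tf(s["position"]); f=np.array(s["contact_force"])[:2]@rot(Y)
    print("t",round(s["time"],2),"shaker xy mm",np.round(q*1e3,1),"z",round(s["position"][2]*1e3,1),
      "yaw-rel",round(np.rad2deg(s["tcp_rot"][2])%360-180-11.15,2),"F shaker",np.round(f,1),"Fz",round(s["contact_force"][2],1),"w",round(s["width"],2))
    h=np.array([-.114,.106]); d=q-h; print("hinge: r",round(1e3*np.hypot(*d),1),"ang",round(np.degrees(np.arctan2(-d[0],-d[1])),2),"q6",round(s["joint_positions"][5],2))
E
python3 -m creep '[[0,0,0,-8.5],[0,0,0,-8.5],[0,0,0,-8.5],[0,0,0,-8.3],[-17,-45,0,0],[-17,-45,0,0],[-17,-45,0,0],[-17,-45,0,0]]' 255 40
python3 -m creep '[[-17,-45,0,0],[-17,-45,0,0],[-17,-45,0,0],[-17,-45,0,0],[-17,-45,0,0],[-17,-45,0,0],[-17,-45,0,0],[-17,-45,0,0]]'
python3 -c "from h import *; show()"
```

```text
time: 1.8
position: [0.3237, 0.3656, 0.2314]
tcp_rot: [3.141, 0.001, -2.947]
contact_force: [1.4, -0.1, -0.6]
width: -0.003
gripper_force: 0.0
time: 2.6
position: [0.5269, 0.0381, 0.2315]
tcp_rot: [-3.142, 0.001, -2.948]
contact_force: [0.8, 0.9, 0.9]
width: 0.002
gripper_force: 0.0
t 2.6 shaker xy mm [-201.8   88.8] z 231.5 yaw-rel -0.05 F shaker [0.9 0.7] Fz 0.9 w 0.0
hinge: r 89.5 ang 78.9 q6 -1.92
```

```bash
python3 -m creep '[[-18,-45,0,0],[-18,-46,0,0],[0,0,0,0],[0,0,0,0],[0,0,0,0]]' >/dev/null
python3 -c "from h import *; show()"
```

```text
t 3.1 shaker xy mm [-166.5    0.8] z 231.2 yaw-rel 0.02 F shaker [1.  0.6] Fz -0.1 w 0.0
hinge: r 117.6 ang 26.53 q6 -2.05
```

```bash
python3 -m creep '[[0,0,35,0],[0,0,35,0],[0,0,35,0],[0,0,35,0],[0,0,0,0],[0,0,0,0]]' >/dev/null
python3 -c "from h import *; show()"
python3 -m creep '[[-5,0,0,0],[-4,0,0,0],[-4,0,0,0],[-4,0,0,0],[-4,0,0,0],[-4,0,0,0],[-4,0,0,0],[0,0,0,0]]' >/dev/null
python3 -c "from h import *; show()"
```

```text
t 3.7 shaker xy mm [-166.3    0.9] z 92.0 yaw-rel 0.06 F shaker [ 0.8 -0.1] Fz 1.0 w 0.0
hinge: r 117.4 ang 26.47 q6 -2.05
t 4.5 shaker xy mm [-136.7   -0.2] z 91.2 yaw-rel -0.03 F shaker [-0.4 -0.5] Fz -0.4 w 0.0
hinge: r 108.6 ang 12.05 q6 -2.02
```

```bash
python3 -m creep '[[-3,0,0,0],[-3,0,0,0],[-3,0,0,0],[-3,0,0,0]]' >/dev/null
python3 -c "from h import *; show()
p,d=bot.capture('scene'); cv2.imwrite('pics/s1.png',cv2.resize(p[150:310,190:390,::-1],(800,640))[:600])
for c in('scene','top'):
  bot.capture(c); print([(np.round(tf(r['position']),3),round(r['confidence'],2)) for r in bot.place_of('carrier_front',c)])"
```

```text
t 4.9 shaker xy mm [-1.252e+02 -1.000e-01] z 91.1 yaw-rel -0.03 F shaker [-3.2 -1. ] Fz 0.8 w -0.0
hinge: r 106.7 ang 6.05 q6 -2.01
[(array([-0.11 ,  0.002]), 0.64)]
[]
```

View pics/s1.png

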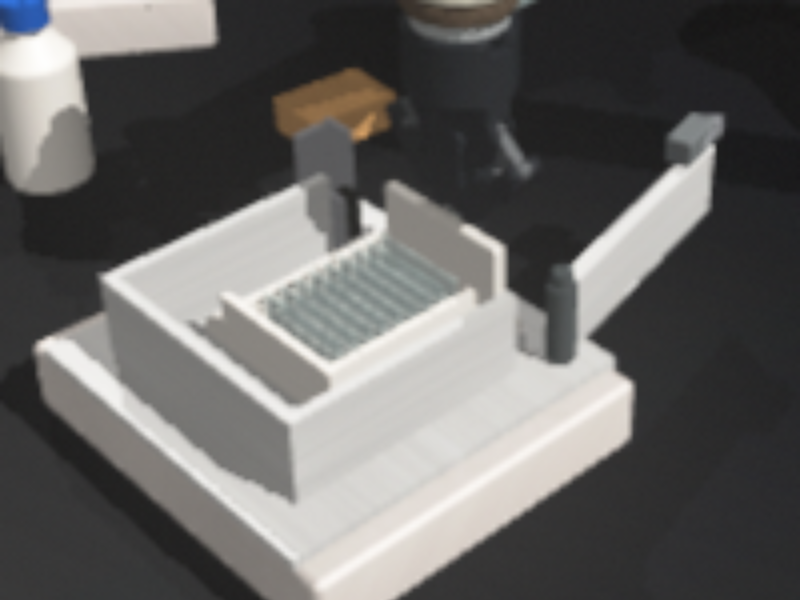

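The carrier (crop about 230–500, 190–380) is moving at about 3–4 N. The strike is visible at (325,150), and the gate stands out at the right.

```bash
python3 -m creep '[[-3,0,0,0],[-3,0,0,0],[-3,0,0,0],[-3,0,0,0],[-3,0,0,0],[-3,0,0,0]]' >/dev/null
python3 -c "from h import *; show()"
python3 -m creep '[[-1,0,0,0],[-1,0,0,0],[-1,0,0,0],[-1,0,0,0]]' |grep force
python3 -c "from h import *; show()"
```

```text
t 5.75 shaker xy mm [-106.9   -0.2] z 91.4 yaw-rel -0.02 F shaker [-1.7  0.9] Fz 1.9 w 0.0
hinge: r 106.4 ang -3.81 q6 -2.0
contact_force: [-2.3, -0.3, 1.7]
gripper_force: 1.3
t 6.15 shaker xy mm [-103.2   -0.2] z 91.3 yaw-rel -0.03 F shaker [-2.3  0.2] Fz 1.7 w 0.0
hinge: r 106.8 ang -5.79 q6 -2.0
```

```bash
for i in 1 2 3; do echo; done; python3 -m creep '[[-1,0,0,0],[-1,0,0,0],[-1,0,0,0]]' |grep contact
python3 -c "from h import *; show()"
python3 -m creep '[[-1,0,0,0],[-1,0,0,0]]' |grep contact
python3 -c "from h import *; show()"
```

```text
contact_force: [-2.5, -0.2, 1.1]
t 6.45 shaker xy mm [-100.2   -0.2] z 91.3 yaw-rel -0.03 F shaker [-2.5  0.2] Fz 1.1 w -0.0
hinge: r 107.1 ang -7.4 q6 -2.0
contact_force: [-2.2, -0.2, 1.9]
t 6.65 shaker xy mm [-98.2  -0.2] z 91.3 yaw-rel -0.03 F shaker [-2.2  0.2] Fz 1.9 w -0.0
hinge: r 107.4 ang -8.47 q6 -2.0
```

```bash
python3 -m creep '[[-0.7,0,0,0],[-0.7,0,0,0]]' |grep contact
python3 -c "from h import *; show()"
```

```text
contact_force: [-2.0, 0.3, 1.9]
t 6.85 shaker xy mm [-96.8  -0.2] z 91.3 yaw-rel -0.03 F shaker [-1.9  0.7] Fz 1.9 w 0.0
hinge: r 107.6 ang -9.22 q6 -2.0
```

```bash
for k in 1; do python3 -m creep '[[-0.7,0,0,0],[-0.7,0,0,0]]' |grep contact
python3 -c "from h import *; show()"; done
```

```text
contact_force: [-7.3, -1.1, 4.0]
t 7.05 shaker xy mm [-95.9  -0.2] z 91.3 yaw-rel -0.02 F shaker [-7.4  0.3] Fz 4.0 w 0.0
hinge: r 107.7 ang -9.65 q6 -1.99
```

```bash
python3 -m creep '[[-0.7,0,0,0],[-0.7,0,0,0]]' |grep contact
python3 -c "from h import *; show()"
```

```text
contact_force: [-14.5, -2.1, 9.2]
t 7.25 shaker xy mm [-96.   -0.2] z 91.3 yaw-rel -0.01 F shaker [-14.6   0.8] Fz 9.2 w -0.0
hinge: r 107.7 ang -9.64 q6 -1.99
```

```bash
python3 -m creep '[[-0.5,0,0,0],[-0.5,0,0,0]]' |grep contact
python3 -c "from h import *; show()"
```

```text
contact_force: [-17.4, -2.0, 11.8]
t 7.45 shaker xy mm [-96.   -0.2] z 91.3 yaw-rel -0.01 F shaker [-17.5   1.4] Fz 11.8 w -0.0
hinge: r 107.7 ang -9.61 q6 -1.99
```

Carrier home: the face is at −85 mm as specified and the contact is hard. Backing off and going round to the gate.

```bash
python3 -m creep '[[10,0,0,0],[20,0,0,0],[0,0,-40,0],[0,0,-50,0],[34,25,0,0],[34,25,0,0],[34,25,0,0],[34,25,0,0]]' | grep contact
python3 -m creep '[[0,0,0,8.33],[0,0,0,8.33],[0,0,0,8.33],[0,0,0,8.33],[0,0,0,8.33],[0,0,0,8.33],[0,0,0,8.33],[0,0,0,8.33]]' | grep contact
python3 -m creep '[[0,0,0,8.33],[0,0,0,0],[0,0,0,0],[0,0,0,0]]' | grep contact
python3 - <<'E'
from h import *
show()
for c in("top","scene"):
    P,m,_=cloud(c)
    print([(np.round(tf(r['position']),3),round(r['confidence'],2)) for r in bot.place_of('carrier_front',c)],[(np.round(tf(r['position']),3),round(r['confidence'],2)) for r in bot.place_of('gate_push',c)])
E
```

```text
contact_force: [-0.2, -0.5, 1.0]
contact_force: [0.0, -0.4, -0.3]
contact_force: [0.1, -0.2, 0.1]
t 9.45 shaker xy mm [-258.8   99.8] z 181.4 yaw-rel -74.86 F shaker [ 0.  -0.2] Fz 0.1 w 0.0
hinge: r 145.0 ang 87.56 q6 -0.64
[(array([-0.087, -0.004]), 0.72), (array([ 0.002, -0.003]), 0.53)] [(array([-0.262,  0.076]), 0.7), (array([-0.261, -0.305]), 0.28)]
[(array([-0.085,  0.004]), 0.73)] [(array([-0.262,  0.071]), 0.88)]
```

```bash
python3 -m creep '[[0,0,45,0],[0,0,45,0],[-4,0,0,0],[-4,0,0,0],[-3,0,0,0],[-2,0,0,0],[-2,0,0,0],[0,0,0,0]]' | grep contact
python3 -c "from h import *; show()"
python3 -m creep '[[-5,-0.5,0,-2],[-5,-0.5,0,-2],[-5,-0.5,0,-2],[-5,-0.5,0,-2]]' | grep contact
python3 -c "from h import *; show()"
```

```text
contact_force: [0.1, -0.8, 0.0]
t 10.55 shaker xy mm [-254.3   84.8] z 92.4 yaw-rel -75.01 F shaker [-0.  -0.8] Fz 0.0 w -0.0
hinge: r 141.9 ang 81.41 q6 -0.66
contact_force: [-0.5, 0.7, -0.2]
t 10.95 shaker xy mm [-250.7   65.7] z 91.6 yaw-rel -66.91 F shaker [-0.4  0.8] Fz -0.2 w -0.01
hinge: r 142.6 ang 73.58 q6 -0.84
```

```bash
python3 -m creep '[[-5,-0.5,0,-2],[-5,-0.5,0,-2],[-5,-0.5,0,-2],[-5,-0.5,0,-2],[-5,-0.5,0,-2],[-5,-0.5,0,-2],[-5,-0.5,0,-2],[-5,-0.5,0,-2]]' | grep contact
python3 -c "from h import *; show()"
python3 -m creep '[[-5,-0.5,0,-2],[-5,-0.5,0,-2],[-5,-0.5,0,-2],[-5,-0.5,0,-2],[-5,-0.5,0,-2],[-5,-0.5,0,-2],[-5,-0.5,0,-2],[-5,-0.5,0,-2]]' | grep contact
python3 -c "from h import *; show()"
```

```text
contact_force: [-0.5, 0.0, 0.3]
t 11.75 shaker xy mm [-234.3   29.2] z 91.6 yaw-rel -50.91 F shaker [-0.5  0.1] Fz 0.3 w -0.0
hinge: r 142.8 ang 57.44 q6 -1.17
contact_force: [-0.8, 0.2, -0.2]
t 12.55 shaker xy mm [-208.4   -1.4] z 91.6 yaw-rel -34.91 F shaker [-0.8  0.3] Fz -0.2 w 0.0
hinge: r 143.0 ang 41.31 q6 -1.48
```

Run:
```python
from h import *
show()
p,d=bot.capture('scene'); cv2.imwrite('pics/s2.png',cv2.resize(p[150:300,190:390,::-1],(800,600)))
print([(np.round(tf(r['position']),3),round(r['confidence'],2)) for r in bot.place_of('gate_push','scene')])
```

```text
t 12.55 shaker xy mm [-208.4   -1.4] z 91.6 yaw-rel -34.91 F shaker [-0.8  0.3] Fz -0.2 w 0.0
hinge: r 143.0 ang 41.31 q6 -1.48
[(array([-0.204, -0.019]), 0.65)]
```

View pics/s2.png

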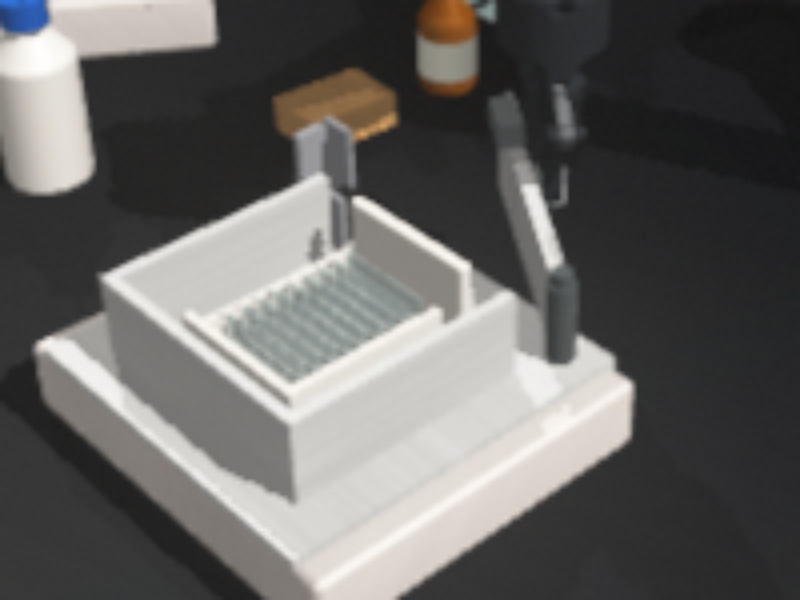

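The gate (510–575, 100–350) follows the fingers and the carrier (190–470) stays home. I continue, slowing down.

```bash
python3 -m creep '[[-5,-0.5,0,-2],[-5,-0.5,0,-2],[-5,-0.5,0,-2],[-5,-0.5,0,-2],[-5,-0.5,0,-2],[-5,-0.5,0,-2],[-5,-0.5,0,-2],[-3.8,-0.4,0,-1.5]]' | grep contact
python3 -c "from h import *; show()"
python3 -m creep '[[-2.5,-0.3,0,-1],[-2.5,-0.3,0,-1],[-2.5,-0.3,0,-1],[-2.5,-0.3,0,-1],[-2.5,-0.3,0,-1],[-2.5,-0.3,0,-1],[-2.5,-0.3,0,-1]]' | grep contact
python3 -c "from h import *; show()"
```

```text
contact_force: [-0.4, 0.7, 0.9]
t 13.45 shaker xy mm [-176.2  -22.9] z 91.3 yaw-rel -19.46 F shaker [-0.3  0.8] Fz 0.9 w -0.0
hinge: r 143.1 ang 25.77 q6 -1.75
contact_force: [-0.8, 0.5, 0.8]
t 14.15 shaker xy mm [-159.9  -30.1] z 91.3 yaw-rel -12.42 F shaker [-0.7  0.6] Fz 0.8 w -0.0
hinge: r 143.6 ang 18.62 q6 -1.87
```

```bash
python3 -m creep '[[-1.3,-0.1,0,-0.5],[-1.3,-0.1,0,-0.5],[-1.3,-0.1,0,-0.5],[-1.3,-0.1,0,-0.5],[-1.3,-0.1,0,-0.5],[-1.3,-0.1,0,-0.5]]' | grep contact
python3 -c "from h import *; show()"
```

```text
contact_force: [1.3, -0.4, 0.7]
t 14.75 shaker xy mm [-152.4  -32.2] z 91.4 yaw-rel -9.46 F shaker [ 1.2 -0.6] Fz 0.7 w 0.0
hinge: r 143.4 ang 15.52 q6 -1.92
```

```bash
python3 -m creep '[[-1.3,-0.1,0,-0.5],[-1.3,-0.1,0,-0.5],[-1.3,-0.1,0,-0.5]]' | grep contact
python3 -c "from h import *; show()"
```

```text
contact_force: [0.3, -0.7, 0.5]
t 15.05 shaker xy mm [-148.6  -33.1] z 91.3 yaw-rel -7.96 F shaker [ 0.2 -0.8] Fz 0.5 w -0.0
hinge: r 143.3 ang 13.96 q6 -1.94
```

```bash
python3 -m creep '[[-1.3,-0.1,0,-0.5],[-1.3,-0.1,0,-0.5],[-1.3,-0.1,0,-0.5]]' | grep contact
python3 -c "from h import *; show()"
```

```text
contact_force: [-0.1, 0.5, 0.3]
t 15.35 shaker xy mm [-144.8  -33.9] z 91.3 yaw-rel -6.46 F shaker [0.  0.6] Fz 0.3 w 0.0
hinge: r 143.2 ang 12.41 q6 -1.97
```

```bash
python3 -m creep '[[-1.3,-0.1,0,-0.5],[-1.3,-0.1,0,-0.5]]' | grep contact
python3 -c "from h import *; show()"
```

```text
contact_force: [-0.1, -0.1, -0.3]
t 15.55 shaker xy mm [-142.2  -34.4] z 91.3 yaw-rel -5.46 F shaker [-0.1 -0.1] Fz -0.3 w 0.0
hinge: r 143.2 ang 11.36 q6 -1.98
```

```bash
python3 -m creep '[[-1.3,-0.1,0,-0.5],[-1.3,-0.1,0,-0.5]]' | grep contact
python3 -c "from h import *; show()"
```

```text
contact_force: [-1.1, -0.2, 0.1]
t 15.75 shaker xy mm [-139.6  -34.8] z 91.3 yaw-rel -4.46 F shaker [-1.2  0.1] Fz 0.1 w -0.0
hinge: r 143.1 ang 10.32 q6 -2.0
```

```bash
python3 -m creep '[[-1.3,-0.1,0,-0.5],[-1.3,-0.1,0,-0.5]]' | grep contact
python3 -c "from h import *; show()"
```

```text
contact_force: [-8.3, -1.8, 2.5]
t 15.95 shaker xy mm [-138.   -35.2] z 91.1 yaw-rel -3.46 F shaker [-8.5 -0.2] Fz 2.5 w -0.0
hinge: r 143.2 ang 9.66 q6 -2.01
```

The bolt meets the strike at about 3°. Riding over it in small steps.

```bash
python3 -m creep '[[-1,-0.1,0,-0.4]]' | grep contact; python3 -m creep '[[-1,-0.1,0,-0.4]]' | grep contact
python3 -c "from h import *; show()"
```

```text
contact_force: [-10.9, -1.7, 6.2]
contact_force: [-11.4, -1.3, 6.9]
t 16.15 shaker xy mm [-137.4  -35.4] z 91.1 yaw-rel -2.68 F shaker [-11.5   0.9] Fz 6.9 w 0.0
hinge: r 143.4 ang 9.4 q6 -2.03
```

```bash
python3 -m creep '[[-0.8,-0.1,0,-0.3]]' | grep contact; python3 -c "from h import *; show()"
```

```text
contact_force: [-12.9, -2.0, 6.6]
t 16.25 shaker xy mm [-136.8  -35.5] z 91.1 yaw-rel -2.39 F shaker [-13.    0.5] Fz 6.6 w 0.0
hinge: r 143.3 ang 9.14 q6 -2.03
```

```bash
python3 -m creep '[[-0.8,-0.1,0,-0.3]]' | grep contact; python3 -c "from h import *; show()"
```

```text
contact_force: [-12.8, -1.6, 5.8]
t 16.35 shaker xy mm [-136.1  -35.6] z 91.1 yaw-rel -2.09 F shaker [-12.8   0.9] Fz 5.8 w 0.0
hinge: r 143.3 ang 8.88 q6 -2.04
```

```bash
python3 -m creep '[[-0.8,-0.1,0,-0.3]]' | grep contact; python3 -m creep '[[-0.6,-0.1,0,-0.3]]' | grep contact;python3 -c "from h import *; show()"
```

```text
contact_force: [-14.2, -1.6, 7.3]
contact_force: [-14.0, -3.5, 7.1]
t 16.55 shaker xy mm [-135.1  -36. ] z 90.8 yaw-rel -1.49 F shaker [-14.5  -0.7] Fz 7.1 w 0.0
hinge: r 143.6 ang 8.44 q6 -2.05
```

```bash
python3 -m creep '[[-0.6,-0.1,0,-0.3]]' | grep contact; python3 -m creep '[[-0.6,-0.1,0,-0.3]]' | grep contact;python3 -c "from h import *; show()"
```

```text
contact_force: [-13.5, -2.9, 6.6]
contact_force: [-14.4, -2.2, 5.9]
t 16.75 shaker xy mm [-134.2  -36.3] z 90.7 yaw-rel -0.9 F shaker [-14.5   0.6] Fz 5.9 w 0.0
hinge: r 143.7 ang 8.09 q6 -2.06
```

```bash
python3 -m creep '[[-0.6,-0.1,0,-0.3]]' | grep contact; python3 -m creep '[[-0.6,-0.1,0,-0.3]]' | grep contact;python3 -c "from h import *; show()"
```

```text
contact_force: [-14.9, -3.3, 6.8]
contact_force: [-15.2, -2.4, 7.3]
t 16.95 shaker xy mm [-133.2  -36.5] z 90.7 yaw-rel -0.31 F shaker [-15.4   0.6] Fz 7.3 w 0.0
hinge: r 143.8 ang 7.68 q6 -2.07
```

```bash
python3 -m creep '[[-0.6,0,0,-0.1]]' | grep contact; python3 -m creep '[[-0.6,0,0,-0.1]]' | grep contact;python3 -c "from h import *; show()"
```

```text
contact_force: [-15.9, -2.8, 7.9]
contact_force: [-17.4, -2.8, 6.3]
t 17.15 shaker xy mm [-132.2  -36.6] z 90.7 yaw-rel -0.12 F shaker [-17.6   0.6] Fz 6.3 w -0.0
hinge: r 143.7 ang 7.28 q6 -2.07
```

```bash
python3 -m creep '[[-0.6,0,0,-0.1]]' | grep contact; python3 -m creep '[[-0.6,0,0,-0.1]]' | grep contact;python3 -c "from h import *; show()"
```

```text
contact_force: [-16.5, -2.9, 8.5]
contact_force: [-17.7, -3.8, 8.3]
t 17.35 shaker xy mm [-131.1  -36.6] z 90.7 yaw-rel 0.08 F shaker [-18.1  -0.3] Fz 8.3 w 0.0
hinge: r 143.6 ang 6.85 q6 -2.07
```

```bash
python3 -m creep '[[-0.6,0,0,-0.2]]' | grep contact; python3 -m creep '[[-0.6,0,0,-0.2]]' | grep contact;python3 -c "from h import *; show()"
```

```text
contact_force: [-0.4, 1.0, 1.0]
contact_force: [-4.0, -2.3, 0.1]
t 17.55 shaker xy mm [-126.5  -36.5] z 91.2 yaw-rel 0.51 F shaker [-4.4 -1.5] Fz 0.1 w 0.0
hinge: r 143.0 ang 5.0 q6 -2.08
```

Over the crest. Now pressing on to the end stop.

```bash
python3 -m creep '[[-0.5,0,0,-0.2]]' | grep contact; python3 -m creep '[[-0.5,0,0,-0.2]]' | grep contact;python3 -c "from h import *; show()"
```

```text
contact_force: [-5.7, -2.0, 1.9]
contact_force: [-6.8, -2.9, 2.6]
t 17.75 shaker xy mm [-126.1  -36.6] z 91.1 yaw-rel 0.92 F shaker [-7.2 -1.5] Fz 2.6 w -0.0
hinge: r 143.1 ang 4.84 q6 -2.08
```

```bash
python3 -m creep '[[-0.5,0,0,-0.2]]' | grep contact; python3 -m creep '[[-0.5,0,0,-0.2]]' | grep contact;python3 -c "from h import *; show()"
```

```text
contact_force: [-7.5, -2.2, 3.1]
contact_force: [-8.2, -3.2, 3.0]
t 17.95 shaker xy mm [-125.4  -36.7] z 91.1 yaw-rel 1.31 F shaker [-8.7 -1.6] Fz 3.0 w -0.0
hinge: r 143.2 ang 4.58 q6 -2.09
```

```bash
python3 -m creep '[[-0.5,0,0,-0.1]]' | grep contact; python3 -m creep '[[-0.5,0,0,-0.1]]' | grep contact;python3 -c "from h import *; show()"
```

```text
contact_force: [-8.8, -2.6, 4.1]
contact_force: [-10.8, -3.7, 5.3]
t 18.15 shaker xy mm [-124.8  -36.7] z 91.1 yaw-rel 1.51 F shaker [-11.3  -1.6] Fz 5.3 w -0.0
hinge: r 143.1 ang 4.35 q6 -2.09
```

```bash
python3 -m creep '[[-0.5,0,0,-0.1]]' | grep contact; python3 -m creep '[[-0.5,0,0,-0.1]]' | grep contact;python3 -c "from h import *; show()"
```

```text
contact_force: [-13.0, -3.8, 6.0]
contact_force: [-15.1, -4.6, 7.1]
t 18.35 shaker xy mm [-124.9  -36.8] z 91.1 yaw-rel 1.69 F shaker [-15.7  -1.6] Fz 7.1 w -0.0
hinge: r 143.2 ang 4.35 q6 -2.09
```

```bash
python3 -m creep '[[-0.5,0,0,0]]' | grep contact; python3 -m creep '[[-0.5,0,0,0]]' | grep contact;python3 -c "from h import *; show()"
```

```text
contact_force: [-17.2, -4.0, 9.6]
contact_force: [-19.6, -6.1, 11.3]
t 18.55 shaker xy mm [-124.8  -36.8] z 91.1 yaw-rel 1.68 F shaker [-20.4  -2.2] Fz 11.3 w -0.0
hinge: r 143.2 ang 4.32 q6 -2.09
```

End stop reached at 20 N. Easing off slowly, watching whether the gate stays.

```bash
python3 -m creep '[[1,0,0,0],[1,0,0,0],[0.6,0,0,0],[0.6,0,0,0],[0.6,0,0,0]]' | grep contact; python3 -c "from h import *; show()"
python3 -m creep '[[0.7,0,0,0],[0.7,0,0,0],[0.7,0,0,0]]' | grep contact; python3 -c "from h import *; show()"
```

```text
contact_force: [-5.2, -3.1, 1.6]
t 19.05 shaker xy mm [-126.1  -36.8] z 91.1 yaw-rel 1.7 F shaker [-5.7 -2.1] Fz 1.6 w 0.0
hinge: r 143.3 ang 4.82 q6 -2.1
contact_force: [-1.0, -0.2, -0.5]
t 19.35 shaker xy mm [-127.1  -36.7] z 91.2 yaw-rel 1.71 F shaker [-1. -0.] Fz -0.5 w 0.0
hinge: r 143.3 ang 5.25 q6 -2.1
```

```bash
python3 -m creep '[[1,0,0,0],[1,0,0,0],[1,0,0,0]]' | grep contact; python3 -c "from h import *; show()"
```

```text
contact_force: [0.9, -1.0, -0.1]
t 19.65 shaker xy mm [-129.8  -36.4] z 91.5 yaw-rel 1.72 F shaker [ 0.7 -1.1] Fz -0.1 w 0.0
hinge: r 143.3 ang 6.31 q6 -2.1
```

```bash
python3 -m creep '[[10,0,0,0],[30,0,0,0],[40,0,0,0],[40,0,0,0],[0,0,-40,0],[0,0,-40,0],[0,0,0,0]]' | grep contact
python3 - <<'E'
from h import *
show()
for c in('scene','top'):
    P,m,p=cloud(c)
    cv2.imwrite(f'pics/{c}3.png',cv2.resize(p[170:295,200:367,::-1] if c=='scene' else p[110:235,250:417,::-1],(800,600),interpolation=cv2.INTER_CUBIC))
    for n in('gate_push','latch_tip','carrier_front','gate_hinge'): print(c,n,[(np.round(tf(r['position'])*1e3),round(r['confidence'],2)) for r in bot.place_of(n,c)][:2])
    Q=P[m]; q=tf(Q); s=(Q[:,2]>.118)&(Q[:,2]<.15)&(q[:,0]>-.16)&(q[:,0]<-.1)&(q[:,1]<.08)&(q[:,1]>-.06)
    if s.sum()>20: print("gate top slope deg",np.degrees(np.arctan(np.polyfit(q[s,1],q[s,0],1)[0])),"x",np.median(q[s,0]))
E
```

```text
contact_force: [-0.6, -0.7, 1.0]
t 20.35 shaker xy mm [-247.6  -42.3] z 177.4 yaw-rel 1.69 F shaker [-0.7 -0.6] Fz 1.0 w 0.0
hinge: r 199.6 ang 42.02 q6 -2.22
scene gate_push [(array([-118.,  -49.]), 0.95)]
scene latch_tip []
scene carrier_front [(array([-81.,   3.]), 0.67)]
scene gate_hinge [(array([-114.,  104.]), 0.81), (array([-113.,  -47.]), 0.59)]Traceback (most recent call last):
  File "<stdin>", line 7, in <module>
  File "h.py", line 12, in tf
    def tf(p): return (np.array(p)[:2]-O)@rot(Y)          # world->shaker
                       ~~~~~~~~~~~~~~~^~
ValueError: operands could not be broadcast together with shapes (2,3) (2,)
```

View pics/scene3.png

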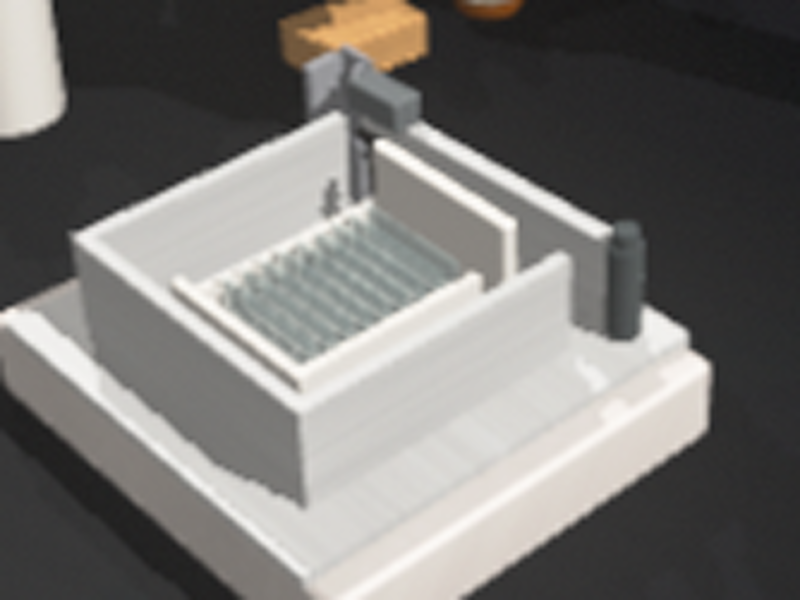

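The gate is shut with the latch housing (385,95) against the strike (325,80), and the carrier is home. A light probe of its resting position will show whether it is latched.

```bash
python3 -m creep '[[0,0,43,0],[0,0,43,0],[-40,3,0,0],[-40,3,0,0],[-25,0,0,0],[-8,0,0,0],[0,0,0,0],[0,0,0,0]]' | grep contact; python3 -c "from h import *; show()"
```

```text
contact_force: [-0.5, -0.1, 0.4]
t 21.4 shaker xy mm [-138.7  -30.6] z 84.3 yaw-rel 1.7 F shaker [-0.5  0. ] Fz 0.4 w 0.0
hinge: r 138.8 ang 10.26 q6 -2.1
```

```bash
python3 -m creep '[[-3,-6,-7,0],[-3,0,0,0],[-2,0,0,0],[-1.5,0,0,0],[-1.5,0,0,0],[0,0,0,0]]' | grep contact; python3 -c "from h import *; show()"
```

```text
contact_force: [-5.6, -1.8, 1.9]
t 22.0 shaker xy mm [-126.9  -36.6] z 92.0 yaw-rel 1.7 F shaker [-5.8 -0.7] Fz 1.9 w 0.0
hinge: r 143.2 ang 5.18 q6 -2.1
```

```bash
python3 -m creep '[[-0.5,0,0,0],[0,0,0,0]]' | grep contact; python3 -c "from h import *; show()"
```

```text
contact_force: [-6.1, -1.2, 2.7]
t 22.2 shaker xy mm [-126.6  -36.5] z 92.0 yaw-rel 1.69 F shaker [-6.2 -0. ] Fz 2.7 w -0.0
hinge: r 143.1 ang 5.04 q6 -2.1
```

```bash
python3 -m creep '[[-0.5,0,0,0],[0,0,0,0]]' | grep contact; python3 -c "from h import *; show()"
```

```text
contact_force: [-5.9, -2.2, 3.5]
t 22.4 shaker xy mm [-126.3  -36.5] z 92.0 yaw-rel 1.69 F shaker [-6.2 -1. ] Fz 3.5 w 0.0
hinge: r 143.1 ang 4.91 q6 -2.1
```

```bash
python3 -m creep '[[1,0,0,0],[1,0,0,0],[1.5,0,0,0],[0,0,0,0],[0,0,0,0]]' | grep contact; python3 -c "from h import *; show()"
python3 -m creep '[[-0.5,0,0,0],[0,0,0,0]]' >/dev/null; python3 -c "from h import *; show()" | grep t
python3 -m creep '[[-0.4,0,0,0],[0,0,0,0]]' >/dev/null; python3 -c "from h import *; show()" | grep t
python3 -m creep '[[-0.4,0,0,0],[0,0,0,0]]' >/dev/null; python3 -c "from h import *; show()" | grep t
python3 -m creep '[[-0.4,0,0,0],[0,0,0,0]]' >/dev/null; python3 -c "from h import *; show()" | grep t
python3 -m creep '[[-0.4,0,0,0],[0,0,0,0]]' >/dev/null; python3 -c "from h import *; show()" | grep t
python3 -m creep '[[-0.4,0,0,0],[0,0,0,0]]' >/dev/null; python3 -c "from h import *; show()" | grep t
python3 -m creep '[[-0.4,0,0,0],[0,0,0,0]]' >/dev/null; python3 -c "from h import *; show()" | grep t
```

```text
contact_force: [0.5, -0.1, -0.3]
t 22.9 shaker xy mm [-128.3  -36.4] z 92.4 yaw-rel 1.71 F shaker [ 0.5 -0.2] Fz -0.3 w 0.0
hinge: r 143.2 ang 5.75 q6 -2.1
t 23.1 shaker xy mm [-127.9  -36.5] z 92.3 yaw-rel 1.71 F shaker [0.1 0.1] Fz -0.4 w 0.0
t 23.3 shaker xy mm [-127.6  -36.5] z 92.3 yaw-rel 1.71 F shaker [0.5 0.1] Fz -1.1 w -0.0
t 23.5 shaker xy mm [-127.2  -36.5] z 92.3 yaw-rel 1.7 F shaker [0.7 0.7] Fz -0.3 w 0.01
t 23.7 shaker xy mm [-127.1  -36.5] z 92.3 yaw-rel 1.7 F shaker [-0.5 -0.2] Fz 0.4 w 0.0
t 23.9 shaker xy mm [-127.   -36.5] z 92.2 yaw-rel 1.7 F shaker [-4.9  0.3] Fz 1.8 w 0.0
t 24.1 shaker xy mm [-126.8  -36.5] z 92.2 yaw-rel 1.69 F shaker [-5.3 -0.6] Fz 3.0 w -0.0
t 24.3 shaker xy mm [-126.4  -36.5] z 92.2 yaw-rel 1.69 F shaker [-6.  -0.8] Fz 2.7 w -0.0
```

```bash
S='from h import *; show()'
python3 -m creep '[[-0.8,0,0,0],[-0.8,0,0,0],[-0.8,0,0,0],[0,0,0,0]]' >/dev/null; python3 -c "$S" | grep ^t
python3 -m creep '[[-0.7,0,0,0],[-0.7,0,0,0],[0,0,0,0]]' >/dev/null; python3 -c "$S" | grep ^t
```

```text
t 24.7 shaker xy mm [-125.   -36.5] z 92.1 yaw-rel 1.68 F shaker [-10.6  -0.4] Fz 5.3 w -0.0
t 25.0 shaker xy mm [-124.8  -36.6] z 92.0 yaw-rel 1.67 F shaker [-15.4  -0.8] Fz 7.4 w -0.0
```

```bash
S='from h import *; show()'
python3 -m creep '[[-0.6,0,0,0],[0,0,0,0]]' >/dev/null; python3 -c "$S" | grep ^t
```

```text
t 25.2 shaker xy mm [-124.8  -36.5] z 92.0 yaw-rel 1.66 F shaker [-18.2  -0.3] Fz 8.8 w 0.0
```

```bash
S='from h import *; show()'
python3 -m creep '[[1,0,0,0],[1,0,0,0],[0,0,0,0]]' >/dev/null; python3 -c "$S" | grep ^t
python3 -m creep '[[0.6,0,0,0],[0,0,0,0]]' >/dev/null; python3 -c "$S" | grep ^t
python3 -m creep '[[0.6,0,0,0],[0,0,0,0]]' >/dev/null; python3 -c "$S" | grep ^t
python3 -m creep '[[0.4,0,0,0],[0,0,0,0]]' >/dev/null; python3 -c "$S" | grep ^t
python3 -m creep '[[0.4,0,0,0],[0,0,0,0]]' >/dev/null; python3 -c "$S" | grep ^t
python3 -m creep '[[0.4,0,0,0],[0,0,0,0]]' >/dev/null; python3 -c "$S" | grep ^t
python3 -m creep '[[0.4,0,0,0],[0,0,0,0]]' >/dev/null; python3 -c "$S" | grep ^t
python3 -m creep '[[0.4,0,0,0],[0,0,0,0]]' >/dev/null; python3 -c "$S" | grep ^t
python3 -m creep '[[0.4,0,0,0],[0,0,0,0]]' >/dev/null; python3 -c "$S" | grep ^t
```

```text
t 25.5 shaker xy mm [-125.   -36.6] z 92.1 yaw-rel 1.68 F shaker [-10.   -0.9] Fz 4.1 w 0.0
t 25.7 shaker xy mm [-125.3  -36.6] z 92.1 yaw-rel 1.68 F shaker [-8.6 -0.9] Fz 4.0 w 0.0
t 25.9 shaker xy mm [-125.8  -36.6] z 92.1 yaw-rel 1.68 F shaker [-7.8 -0.7] Fz 3.0 w -0.0
t 26.1 shaker xy mm [-126.   -36.6] z 92.1 yaw-rel 1.68 F shaker [-6.9 -0.5] Fz 3.2 w -0.0
t 26.3 shaker xy mm [-126.3  -36.6] z 92.1 yaw-rel 1.69 F shaker [-5.3  0.4] Fz 1.8 w -0.0
t 26.5 shaker xy mm [-126.5  -36.6] z 92.1 yaw-rel 1.69 F shaker [-5.8 -0.9] Fz 1.4 w 0.0
t 26.7 shaker xy mm [-126.8  -36.6] z 92.1 yaw-rel 1.69 F shaker [-5.3 -1.6] Fz 1.9 w 0.0
t 26.9 shaker xy mm [-127.   -36.6] z 92.1 yaw-rel 1.69 F shaker [-4.7 -1.5] Fz 1.5 w 0.0
t 27.1 shaker xy mm [-127.   -36.6] z 92.2 yaw-rel 1.7 F shaker [-4.2 -0.7] Fz 0.4 w -0.0
```

Clear result: backing off, the gate stops dead at −127.0 with about 4.5 N of buffer force left and almost no hysteresis, so the strike is holding it. Retreating, checking and handing in.

```bash
python3 -m creep '[[2,0,0,0],[10,0,0,0],[30,0,0,0],[40,0,0,0],[0,0,-45,0],[0,0,-45,0],[0,0,0,0],[0,0,0,0]]' | grep contact
python3 - <<'E'
from h import *
show(); bot.capture('top')
for n in('gate_push','carrier_front','reagent','slidebox','beaker'): print(n,[(np.round(r['position'],3),np.round(tf(r['position']),3),round(r['confidence'],2)) for r in bot.place_of(n,'top')][:1])
print(bot.hand_in())
E
```

```text
contact_force: [-0.6, -0.1, -0.7]
t 27.9 shaker xy mm [-208.1  -39.5] z 184.1 yaw-rel 1.71 F shaker [-0.7  0. ] Fz -0.7 w 0.0
hinge: r 173.2 ang 32.89 q6 -2.18
gate_push []
carrier_front [(array([ 0.659, -0.028,  0.107]), array([-0.085, -0.002]), 0.63)]
reagent [(array([ 0.428, -0.373, -0.003]), array([-0.378, -0.296]), 0.91)]
slidebox [(array([ 0.548, -0.364,  0.004]), array([-0.259, -0.31 ]), 0.63)]
beaker [(array([ 0.592,  0.366, -0.001]), array([-0.075,  0.398]), 0.82)]
the job is handed in; nothing more can be done
None
```

I handed the job in at about 28 s. The carrier is home on its back stop and the gate is shut and held by its latch, judged from a force probe because the bolt itself was out of view. Measured forces stayed under 25 N, the bottle, box and beaker have not moved, and the arm is clear.

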